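Damp check on the cedar peg's end grain

ROBOT

A 6-joint arm with a two-finger parallel gripper is mounted at the origin on the work surface. World frame = base frame: x ahead of the robot, y to its left, z up, the work surface at z = 0. Lengths are in m, angles in rad, forces in N, time in s.
With the tool pointing down it reaches from about 0.35 to 0.975 m from the base axis. Payload 4.9 kg.
Tool frame: the origin (TCP) lies midway between the tips of the shut fingers; the grasp point (between the pads) lies 19 mm behind it; z points along the fingers, y is the line along which they close (so a half turn about z gives the same grasp; the last joint's range is limited). The gripper opens to 85 mm and grips with 20 to 120 N. Pads are 22 mm wide; open, the fingers measure 114 mm over their backs; the gripper's body (76 mm by 85 mm) begins 54 mm behind the grasp point. The pads swing forward as they close: fully open they stand 13 mm farther back than shut.
Start: joints at [1.04, 0.053, 1.613, -0, 1.476, -0.119], TCP at [0.25, 0.573, 0.231] pointing down, gripper open.
Joint ranges: [-3.01, 3.01], [-1.01, 2.22], [0.06, 2.58], [-1.02, 4.17], [0.09, 2.62], [-3.14, 3.14]. Speed limits (rad/s): [2.57, 2.57, 3.14, 3.14, 3.14, 3.14].

INTERFACE

Orientations are given as a rotation vector (axis times angle).
In Python, from station import ctrl gives the robot as it stands. The module is installed in compiled form; this text tells all that it offers.
- The arm moves only by the shell command python3 -m handwheel 'ROWS' [OPENING] [FORCE]. ROWS is JSON, a list of rows, each a list of 2 entries, a list of its own where there are three numbers: the shift along the tool's x, y, z in cm, then the turn, a rotation vector about the tool's x, y, z in rad. In form: [[[tx, ty, tz], [ax, ay, az]], ...]. A call has 1 to 5 rows; each row is the pose to reach, as a shift and turn from the pose commanded when the call began, along the tool's axes at that moment; what a row does not reach only later rows make up. A row lasts 1/8 s, in which the tool goes at most 62.5 mm and 10.7 degrees, less where a joint would pass 70% of its speed; a pose out of reach is approached as far as the arm can. A call with a gripper value outside its range is refused whole. OPENING is the gripper's target within -1 to 1 (shut at 1, half-way at 0, fully open at -1), set as the call begins (- or left out, the last holds). The fingers move at their own pace and stop on an object; FORCE is the grip in N (left out, the last holds). Time passes only in rows, so rows that repeat a pose let the fingers close. It gives the time, the measured TCP pose, the force, the opening and the grip force at its end, in the units of the state.
- ctrl.get_obs(): the state, without advancing time (a new reading comes with each control period).
- ctrl.get_image(name): name is "scene" or "top"; returns the picture (384x512x3 uint8, blue, green, red); there is no depth.
- ctrl.calibration(name): a dict with "fx", "fy", "cx", "cy" (pixels), "R" (3x3) and "t" (3): a world point X has camera coordinates R X + t. Camera axes: x right, y down, z forward; pixel columns grow to the right and rows downward; lengths in m; the calibration is good to about 2 mm. A picture is of the moment at which its call begins. calibration takes no time and is no camera call.
- ctrl.finish_job(): hands the job in; it is judged then, once.
Trained networks look in the newest picture that a camera, given by its name, has taken for a name from the list of things; names that differ only in an ending like _2 or _b are one class to them, and where a whole thing is asked for, a point or a joint stands for the part that bears it (a point fixed in the world has none). Each returns a list of dicts, best first, with "score" (0 to 1); they miss things now and then, are a little off and sometimes report something else, mostly with a low value. They report only what shows in the picture. A call takes as long as a camera call. They do not tell look-alikes from the thing itself.
- ctrl.look_for(camera, query): "position" ([column, row] in pixels, amid what is visible of it).
- ctrl.landmark_of(camera, query): "position" ([column, row] in pixels: a listed point, or the origin of a listed thing).
The state is a dict: "t": time; "q": joint angles; "dq": joint speeds; "effort": joint torques, N m; "tool_pos": TCP position; "tool_rot": TCP orientation; "contact_force": force on the tool from outside, world axes, zero at the start; "wrist_torque": the same for the moment, N m; "opening": finger opening in m; "grip_force": force on a finger pad.
Only numpy, scipy, OpenCV 4.12 (cv2) and the standard library are available. Lean on these libraries where they do the work, as an engineer would, in place of code of your own. Each camera call takes 0.05 s, during which the arm holds its last target. There are 200 camera calls.

TASK

Slide the roll of veneer tape up off the cedar peg and lay it flat in the valet tray. Then take the yellow moisture meter out of its dock and hold its two pins on the two dots marked on the peg's sloping end, with the meter square to that slope, pressing lightly so that its sprung foot goes about half-way in, never hard. Finish like that, still holding the meter on the dots, and leave the other things on the shelf undisturbed.

Things in the scene. Friction and masses are not known exactly. Their poses are not given: they have to be found in the camera images.
- peg: Fixed stand of red-brown cedar: base disc 90 mm across, 16 mm thick, with a round upright peg 28 mm in diameter in its centre. The peg's end slopes at 20 degrees: its middle is 56 mm above the shelf, the low side (body's -x) 51 mm, the high side 61 mm. Origin: centre of the underside, on the shelf; z up. Its -x side turns towards the robot, give or take 0.5 rad.
- spot: The marked spot on the peg's sloping end: two dark blue dots 7 mm across at +7 and -7 mm along this frame's y, which runs level across the slope. Origin: midway between the dots, the middle of the face, 56 mm above the shelf. z: square out of the face, leaning 20 degrees from vertical towards the peg's -x (roughly towards the robot).
- roll: Loose rigid roll of pale wood-veneer tape: a ring of 58 mm outside diameter, 36 mm hole, 50 mm tall, 70 g. It starts around the peg, on the base disc (underside 16 mm above the shelf, top at 66 mm; the marked peg end shows through its hole). Origin: centre of its underside; z: its axis, up.
- tray: Fixed square dark wooden valet tray, grey felt floor, 160 x 160 mm outside, 150 mm inside, walls 5 mm thick, rim 22 mm above the shelf, floor 5 mm above the shelf. It stands to one side of the peg (either side). Origin: centre of its underside; z up.
- dock: Fixed black upright socket in which the meter stands: outside 34 (x) by 42 (y) mm, rim 60 mm above the shelf, inside 26 by 34 mm, floor 4 mm above the shelf, on a thin 75 x 85 mm foot plate. It stands on the other side of the peg from the tray. Origin: centre of its underside; z up.
- meter: Loose yellow two-pin moisture meter, a bar 22 (x) by 30 (y) mm, 135 g, 150 mm from pin ends to top. Starts upright in the dock on its pins, 2 mm play all round, its upper 90 mm free. Origin: midway between the pin ends, foot not pressed; z: from pins to top; the yellow bar runs from z = 20 to 150 mm. The pins lie along its y. Turned half round it looks and works the same.
- tips (a point): Midway between the round ends of the meter's two steel pins (14 mm apart along the meter's y); moves with the sprung foot.
- foot (a joint): How far the meter's white sprung foot with its pins is pushed up into the meter, in m: 0 = fully out, 0.010 = fully in (hard stop). Spring: starts to give at 2 N, about 3.5 N half-way in, 5 N at the stop.
- watch: Loose stainless watch laid open, bracelet 160 mm long along its y, 12 mm thick; leave alone. Origin: centre of underside.
- sunglasses: Loose folded amber sunglasses, 138 mm wide along y, 45 mm tall; leave alone. Origin: under the middle of the front.
- ring_cone: Loose white ceramic ring cone, 64 mm base, 88 mm tall; leave alone. Origin: centre of underside.
- shoe_horn: Loose grey plastic shoe horn lying flat, 190 mm long along its x, 10 mm high; leave alone. Origin: centre of underside.
- cream_jar: Loose brown shoe-cream jar, 60 mm across, 45 mm tall; leave alone. Origin: centre of underside.
Mind the look-alikes: they are no part of the job. Of the things that look like the roll, the smallest one is meant. Several things have the shape of the meter; the one meant has the colours described above.

How it is judged:
By the outcome, as a careful person would: the job done as asked, in the order asked, and still so for the second after the job is handed in, while the arm keeps its last pose, push and grip.
It also fails if it takes over 54 s, if anything falls off the work surface, if the arm or the gripper's body presses on something with over 40 N, if the wrist force passes 120 N, or if a joint passes its speed limit or range.

## Working session

There is one attempt and no reset: what is moved stays moved. The work goes in short steps, Python scripts to look and compute and a shell command to move; the robot and the scene stay as the last step left them, time stands still between calls to the robot, and variables do not carry over. Pictures are saved under pics/ and viewed, at most 10 in all, crops included, and the job is handed in when it is done.

```bash
mkdir -p pics
cat > h.py <<'E'
import numpy as np, cv2
from scipy.spatial.transform import Rotation as Ro
from station import ctrl
def pix2z(cam,p,z):
    c=ctrl.calibration(cam);R=np.array(c["R"]);t=np.array(c["t"]).ravel()
    d=R.T@np.array([(p[0]-c["cx"])/c["fx"],(p[1]-c["cy"])/c["fy"],1]);o=-R.T@t
    return o+d*(z-o[2])/d[2]
def proj(cam,X):
    c=ctrl.calibration(cam);x=np.array(c["R"])@np.array(X)+np.array(c["t"]).ravel()
    return np.array([c["fx"]*x[0]/x[2]+c["cx"],c["fy"]*x[1]/x[2]+c["cy"]])
def tri(obs):
    A=[];b=[]
    for cam,p in obs:
        c=ctrl.calibration(cam);R=np.array(c["R"]);t=np.array(c["t"]).ravel()
        for k,f,cc,u in((0,c["fx"],c["cx"],p[0]),(1,c["fy"],c["cy"],p[1])):
            r=f*R[k]-(u-cc)*R[2];A.append(r);b.append((u-cc)*t[2]-f*t[k])
    return np.linalg.lstsq(np.array(A),np.array(b),rcond=None)[0]
def to_tool(pos,rot):
    "shift cm & turn from current measured pose to target (rot: Rotation)"
    o=ctrl.get_obs();R0=Ro.from_rotvec(o["tool_rot"])
    return (R0.inv().apply(np.array(pos)-o["tool_pos"])*100).round(2),(R0.inv()*rot).as_rotvec().round(3)
E
python3 - <<'E'
from h import *
ims={n:ctrl.get_image(n) for n in("scene","top")}
for n,i in ims.items(): cv2.imwrite(f"pics/{n}0.png",i)
cv2.imwrite("pics/both0.png",cv2.resize(np.vstack([ims["scene"],ims["top"]]),(800,1200))[:1200])
for n in ims:
    for q in("peg","spot","roll","tray","dock","meter"):
        print(n,q,[(np.round(d["position"]).tolist(),round(d["score"],2)) for d in ctrl.landmark_of(n,q)][:4])
o=ctrl.get_obs();print(o)
E
```

```text
scene peg [([264.0, 201.0], 0.58)]
scene spot []
scene roll [([230.0, 214.0], 0.81), ([295.0, 190.0], 0.71), ([267.0, 198.0], 0.55)]
scene tray [([214.0, 176.0], 0.81), ([264.0, 199.0], 0.16)]
scene dock [([318.0, 238.0], 0.61)]
scene meter [([352.0, 249.0], 0.75), ([315.0, 237.0], 0.54)]
top peg [([254.0, 220.0], 0.97)]
top spot []
top roll [([258.0, 268.0], 0.97), ([272.0, 176.0], 0.75), ([177.0, 217.0], 0.62), ([256.0, 219.0], 0.52)]
top tray [([337.0, 216.0], 0.62)]
top dock [([179.0, 218.0], 0.73)]
top meter [([179.0, 213.0], 0.54), ([144.0, 227.0], 0.53)]
{'t': 0.7, 'q': array([ 1.04001398e+00,  5.26640019e-02,  1.61289894e+00,  1.15362775e-05,
        1.47602714e+00, -1.18951919e-01]), 'dq': array([ 0.00028002,  0.00010308,  0.00015049,  0.00019571, -0.000585  ,
       -0.00117559]), 'effort': array([-1.56757425e-03, -3.93543506e+01, -3.70372295e+01, -1.55836306e-04,
        4.15127915e-04,  8.63870554e-06]), 'tool_pos': array([0.25013586, 0.5727351 , 0.23132654]), 'tool_rot': array([-6.42339468e-01, -3.07521400e+00, -9.57403575e-06]), 'contact_force': array([-0.20919377, -0.08333781,  0.78050468]), 'wrist_torque': array([0.00634877, 0.05029339, 0.00206799]), 'grip_force': 0.0, 'opening': 0.08547460646488035}
```

Run:
```python
import cv2
for n in("scene","top"): cv2.imwrite(f"pics/{n}0v.png",cv2.resize(cv2.imread(f"pics/{n}0.png"),(800,600),interpolation=cv2.INTER_CUBIC))
```

```text
(no output)
```

View pics/scene0v.png

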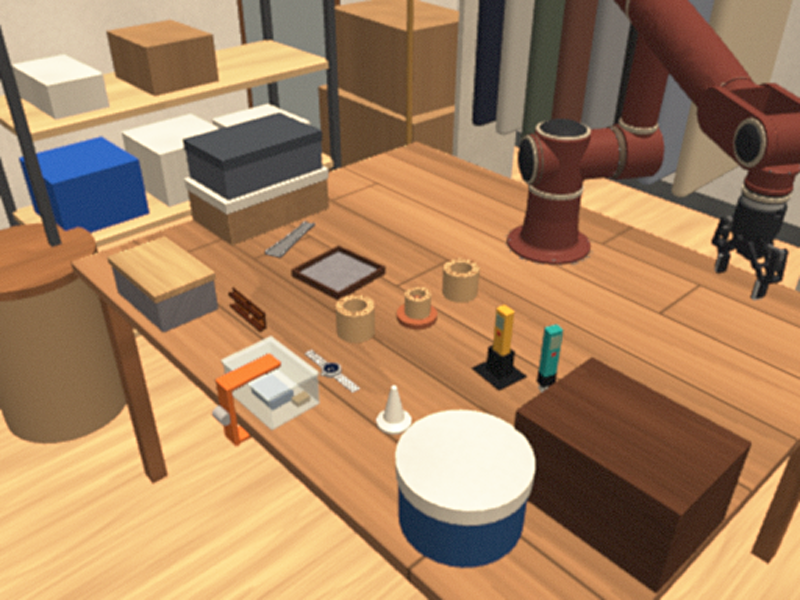

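View pics/top0v.png

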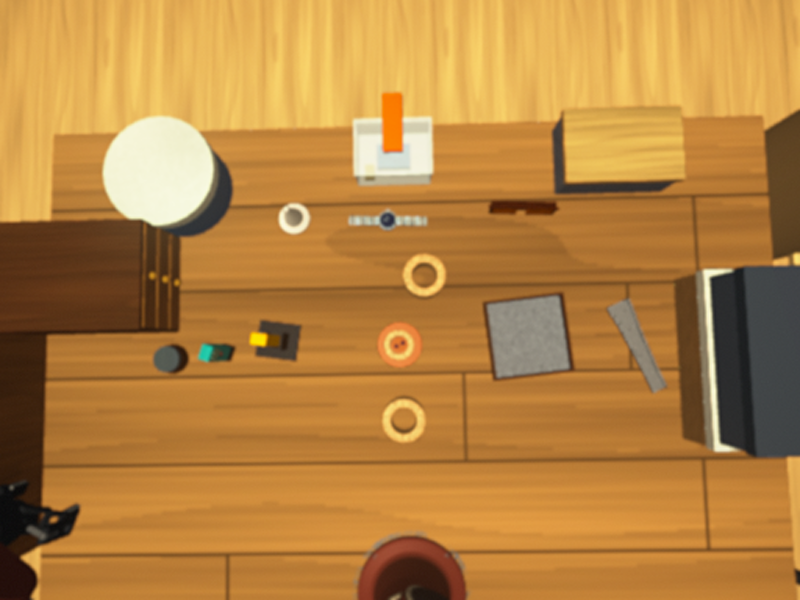

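The scene shows three roll-like rings. In top-picture pixels they are:
- (272,176): larger ring
- (258,268): larger ring
- (256,220): smallest, around the red-brown peg disc, so this one is meant

Two bars have the meter's shape: the yellow one in the black dock near (175,218), which is meant, and a teal one at (138,225). The tray is near (338,215). I'll confirm with an enlarged crop and measure.

Run:
```python
from h import *
T=cv2.imread("pics/top0.png");S=cv2.imread("pics/scene0.png")
r=lambda i,x,y,w,h,W,H:cv2.resize(i[y:y+h,x:x+w],(W,H),interpolation=cv2.INTER_CUBIC)
a=np.hstack([r(T,236,200,40,40,400,300*4//3-100),r(T,120,195,80,60,400,300)])
b=np.hstack([r(S,240,170,60,45,400,300),r(S,290,180,80,60,400,300)])
cv2.imwrite("pics/crop1.png",np.vstack([a,b]))
for n in("top","scene"):
    c=ctrl.calibration(n);print(n,c["fx"],c["cx"],c["cy"],-np.array(c["R"]).T@np.ravel(c["t"]))
P=lambda n,q,k="landmark_of":[d["position"] for d in getattr(ctrl,k)(n,q)]
pt=[254,220];print("peg",pix2z("top",pt,0),pix2z("scene",[264,201],0))
h=cv2.cvtColor(T,cv2.COLOR_BGR2HSV)
# tray corners floor, dots
g=((h[...,1]<60)&(h[...,2]>80)&(h[...,2]<190)).astype(np.uint8);g[:, :300]=0;g[:,372:]=0;g[:180]=0;g[250:]=0
(cx,cy),wh,an=cv2.minAreaRect(cv2.findNonZero(g));print("tray",cx,cy,wh,an,pix2z("top",(cx,cy),.005))
y=((h[...,0]>18)&(h[...,0]<32)&(h[...,1]>220)&(h[...,2]>180)).astype(np.uint8);y[:,:150]=0;y[:,195:]=0;y[:200]=0;y[235:]=0
p=cv2.findNonZero(y);print("yellow",p.reshape(-1,2).min(0),p.reshape(-1,2).max(0))
print(T[205:236,256].tolist()[::2])
```

```text
top 352.4132029807635 251.71797702677085 196.19988372241696 [ 0.47812308 -0.00216823  1.12857665]
scene 478.02668126308726 251.51189193622645 196.44764130877417 [1.44340863 0.98377557 0.93800039]
peg [0.48666032 0.01923214 0.        ] [ 0.4802455  -0.00411687  0.        ]
tray 337.9288330078125 214.94500732421875 (47.635746002197266, 47.38141632080078) 82.69424438476562 [ 0.49756726 -0.24686119  0.005     ]
yellow [160 212] [170 221]
[[49, 113, 181], [62, 131, 234], [64, 136, 236], [86, 172, 239], [117, 212, 246], [69, 143, 220], [46, 115, 219], [50, 97, 186], [47, 113, 214], [46, 121, 227], [65, 140, 232], [115, 209, 246], [105, 198, 244], [69, 143, 238], [68, 139, 238], [55, 122, 195]]
```

View pics/crop1.png

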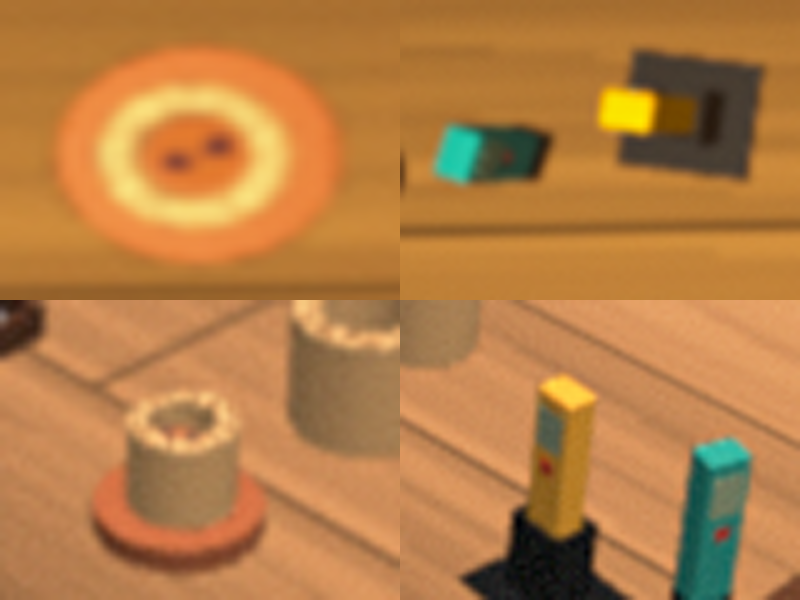

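The crop confirms it. The smallest ring surrounds the peg end, whose two dots show at top-picture pixels (253.8,221.3) and (257.9,219.5). The yellow meter stands in the black dock with its top at (165.6,217.2); the teal bar is the look-alike.

Run:
```python
from h import *
T=cv2.imread("pics/top0.png");h=cv2.cvtColor(T,cv2.COLOR_BGR2HSV)
print("disc",pix2z("top",(255.8,220.7),.016)[:2],"roll",pix2z("top",(255.3,220.7),.066)[:2])
d1,d2=pix2z("top",(253.8,221.3),.056),pix2z("top",(257.9,219.5),.056);print("dots",d1,d2,np.arctan2(*(d1-d2)[1::-1])*57.3)
print("scene disc",pix2z("scene",((180/400*60)+240,(508-300)/300*45+170+0),.016))
m=pix2z("top",(165.6,217.2),.154);print("metertop",m)
print("metertop scene",pix2z("scene",(567/5+290-80,(393-300)/5+180),.154))
c=[pix2z("top",((x-400)/5+120,y/5+195),.003)[:2] for x,y in((638,50),(763,68),(748,180),(620,165))]
c=np.array(c);print("dock",c.mean(0),[(np.linalg.norm(e)*1000,np.degrees(np.arctan2(e[1],e[0]))) for e in np.roll(c,-1,0)-c])
g=((h[...,1]<60)&(h[...,2]>80)&(h[...,2]<190)).astype(np.uint8);g[:, :300]=0;g[:,372:]=0;g[:180]=0;g[250:]=0
b=cv2.boxPoints(cv2.minAreaRect(cv2.findNonZero(g)));w=np.array([pix2z("top",p,.005)[:2] for p in b]);print(w)
o=ctrl.get_obs();R=Ro.from_rotvec(o["tool_rot"]).as_matrix();print(R.round(3))
```

```text
disc [0.48423286 0.01330183] roll [0.48398662 0.01411044]
dots [0.48231047 0.01885309 0.056     ] [0.48752762 0.00629851 0.056     ] 112.57396879401321
scene disc [0.48993995 0.02056381 0.016     ]
metertop [0.49789876 0.26183046 0.154     ]
metertop scene [0.50111303 0.26694397 0.154     ]
dock [0.4972206  0.26131261] [(np.float64(81.7937134093122), np.float64(-99.27210945486999)), (np.float64(72.09482348811396), np.float64(171.97398972163978)), (np.float64(83.05850978021626), np.float64(82.35080492909981)), (np.float64(74.43086805479733), np.float64(-9.013188170031688))]
[[ 0.56473433 -0.16528439]
 [ 0.58085263 -0.31465124]
 [ 0.43123319 -0.32742634]
 [ 0.41496553 -0.17962757]]
[[-0.916  0.4   -0.   ]
 [ 0.4    0.916  0.   ]
 [ 0.     0.    -1.   ]]
```

```bash
python3 -m handwheel '[[[-4,-4,0],[0,0,0]],[[-9,-9,0],[0,0,0]],[[-13,-13,0],[0,0,0]],[[-17,-17,0],[0,0,0]],[[-22,-21,0],[0,0,0]]]' -1 40
python3 -m handwheel '[[[-4,-4,0],[0,0,0]],[[-9,-9,0],[0,0,0]],[[-13,-13,3],[0,0,0]],[[-17,-17,6],[0,0,0]],[[-21.8,-20.8,9],[0,0,0]]]'
python3 -m handwheel '[[[0,0,1],[0,0,0]],[[0,0,1],[0,0,0]]]'
python3 - <<'E'
from h import *
print(to_tool([.4845,.0138,.1],Ro.from_rotvec(ctrl.get_obs()["tool_rot"])))
for n in("scene","top"): cv2.imwrite(f"pics/{n}1.png",ctrl.get_image(n))
S=cv2.imread("pics/scene1.png");T=cv2.imread("pics/top1.png")
r=lambda i,x,y,w,h:cv2.resize(i[y:y+h,x:x+w],(400,400),interpolation=cv2.INTER_CUBIC)
cv2.imwrite("pics/v1.png",np.hstack([r(S,225,130,90,90),r(T,216,170,90,90)]))
print(ctrl.get_obs()["q"])
E
```

```text
t: 1.32
tool_pos: [0.3673, 0.292, 0.2316]
tool_rot: [0.641, 3.075, 0.001]
contact_force: [0.6, -0.0, 0.3]
opening: 0.0858
grip_force: 0.0
t: 1.95
tool_pos: [0.4775, 0.0266, 0.1481]
tool_rot: [0.643, 3.073, 0.001]
contact_force: [0.4, 0.1, 0.4]
opening: 0.0853
grip_force: 0.0
t: 2.2
tool_pos: [0.4762, 0.0287, 0.1376]
tool_rot: [-0.643, -3.073, -0.0]
contact_force: [-0.3, -0.3, -0.4]
opening: 0.0851
grip_force: 0.0
(array([-1.36, -1.03,  3.76]), array([0., 0., 0.]))
[-9.43349235e-02 -2.35371940e-01  2.03915142e+00  2.78779811e-04
  1.33672560e+00 -1.25491701e+00]
```

View pics/v1.png

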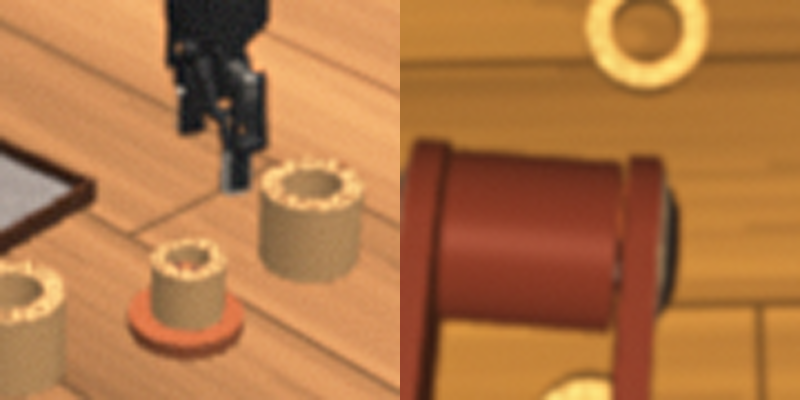

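The scene view shows the open gripper upright beside and above the small roll, as computed. The top view is blocked by the arm. I'll shift over the roll, go down and grip.

```bash
python3 -m handwheel '[[[-1.4,-1,2],[0,0,0]],[[-1.4,-1,4],[0,0,0]],[[-1.4,-1,6.5],[0,0,0]],[[-1.4,-1,9],[0,0,0]],[[-1.4,-1,10.7],[0,0,0]]]'
python3 -m handwheel '[[[0,0,0],[0,0,0]],[[0,0,0],[0,0,0]],[[0,0,0],[0,0,0]],[[0,0,0],[0,0,0]],[[0,0,0],[0,0,0]]]' 1 40
```

```text
t: 2.92
tool_pos: [0.486, 0.015, 0.0315]
tool_rot: [0.639, 3.075, 0.0]
contact_force: [0.7, 0.2, 0.3]
opening: 0.0855
grip_force: 0.0
t: 3.55
tool_pos: [0.4868, 0.0137, 0.0326]
tool_rot: [0.642, 3.073, 0.001]
contact_force: [0.5, 1.8, 6.6]
opening: 0.0568
grip_force: 43.2
```

```bash
python3 -m handwheel '[[[0,0,-2],[0,0,0]],[[0,0,-4],[0,0,0]],[[0,0,-6],[0,0,0]],[[0,0,-8.5],[0,0,0]],[[0,0,-8.5],[0,0,0]]]'
python3 -m handwheel '[[[-2,-4,0],[0,0,0]],[[-5,-9.5,0],[0,0,0]],[[-7.5,-15,0],[0,0,0]],[[-10,-20,0],[0,0,0]],[[-11.5,-23.4,0],[0,0,0]]]'
python3 -m handwheel '[[[0,0,1],[0,0,0]],[[0,0,3],[0,0,0]]]'
python3 - <<'E'
from h import *
print(to_tool([.4975,-.247,.0225],Ro.from_rotvec(ctrl.get_obs()["tool_rot"])))
S=ctrl.get_image("scene");T=ctrl.get_image("top")
cv2.imwrite("pics/scene2.png",S);cv2.imwrite("pics/top2.png",T)
r=lambda i,x,y,w,h,W:cv2.resize(i[y:y+h,x:x+w],(W,400),interpolation=cv2.INTER_CUBIC)
cv2.imwrite("pics/v2.png",np.hstack([r(S,170,100,120,120,400),r(T,236,200,40,40,400)]))
E
```

```text
t: 4.18
tool_pos: [0.4871, 0.0135, 0.1181]
tool_rot: [0.642, 3.071, 0.0]
contact_force: [-0.0, 0.2, -1.2]
opening: 0.0568
grip_force: 42.9
t: 4.8
tool_pos: [0.4964, -0.2487, 0.1144]
tool_rot: [-0.645, -3.072, -0.001]
contact_force: [0.3, 0.3, 0.1]
opening: 0.0568
grip_force: 43.0
t: 5.05
tool_pos: [0.4972, -0.2462, 0.0848]
tool_rot: [-0.642, -3.075, -0.001]
contact_force: [0.2, 0.0, -1.5]
opening: 0.0571
grip_force: 43.0
(array([-0.06, -0.07,  6.23]), array([0., 0., 0.]))
```

View pics/v2.png

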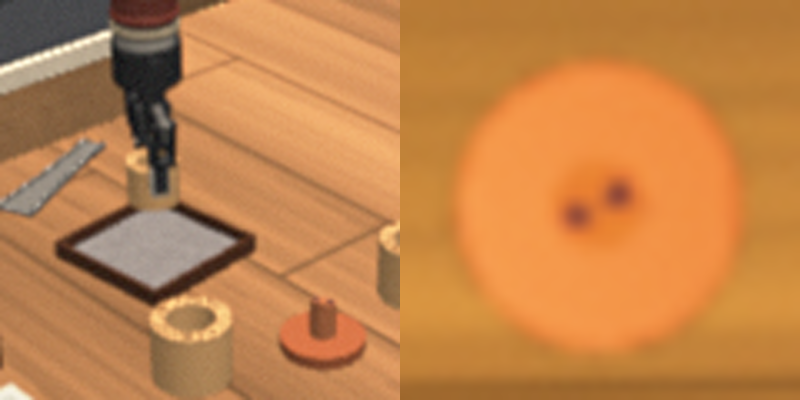

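The roll is held upright over the tray and the peg is clear. The dots are at about (576,214) and (618,193) in the right-hand crop. I'll lower it, and measure the spot from the clear top picture.

```bash
python3 -m handwheel '[[[0,0,2.5],[0,0,0]],[[0,0,4.5],[0,0,0]],[[0,0,5.5],[0,0,0]],[[0,0,6.1],[0,0,0]],[[0,0,6.2],[0,0,0]]]'
python3 - <<'E'
from h import *
T=cv2.imread("pics/top2.png").astype(float)
h=cv2.cvtColor(T.astype(np.uint8),cv2.COLOR_BGR2HSV)
red=T[210:232,246:268,2];gr=T[210:232,246:268,1]
w=np.clip(np.median(red)-20-red,0,None);ys,xs=np.nonzero(w>0)
W=w[ys,xs];P=np.c_[xs+246,ys+210].astype(float)
print(len(W));k=np.average(P[:,0],weights=W)
a,b=P[:,0]<k,P[:,0]>=k
d=[np.average(P[m],axis=0,weights=W[m]) for m in(a,b)];print(d)
d1,d2=[pix2z("top",p,.056) for p in d];print((d1+d2)/2,np.linalg.norm(d1-d2),np.degrees(np.arctan2(*(d1-d2)[1::-1])))
# disc: fit circle by redness
lab=cv2.cvtColor(T.astype(np.uint8),cv2.COLOR_BGR2LAB);m=(lab[195:246,230:282,1]>150).astype(np.uint8)
c=max(cv2.findContours(m,0,1)[0],key=cv2.contourArea);(x,y),r=cv2.minEnclosingCircle(c);M=cv2.moments(c)
x,y=M["m10"]/M["m00"]+230,M["m01"]/M["m00"]+195;print("disc",x,y,r,pix2z("top",(x,y),.014))
S=cv2.imread("pics/scene2.png");lab=cv2.cvtColor(S,cv2.COLOR_BGR2LAB)
print(proj("scene",[*((d1+d2)/2)[:2],.056]), [ (n,[(np.round(q["position"],1).tolist(),round(q["score"],2)) for q in ctrl.landmark_of(n,"spot")][:2]) for n in("scene","top")])
cv2.imwrite("pics/x.png",cv2.resize(S[180:215,245:285],(800,600),interpolation=cv2.INTER_CUBIC))
E
```

```text
t: 5.78
tool_pos: [0.4976, -0.2467, 0.0244]
tool_rot: [0.642, 3.075, -0.0]
contact_force: [-0.9, -0.3, -0.7]
opening: 0.0563
grip_force: 43.0
32
[array([254.75      , 220.21084337]), array([262.08333333, 218.20736434])]
[0.48837908 0.00471298 0.056     ] 0.023085479661984036 104.16224470268949
disc 255.47515060240963 220.14934738955822 14.974422454833984 [0.48599634 0.01432069 0.014     ]
[264.29705345 189.37632128] [('scene', []), ('top', [([114.2, 228.9], 0.32)])]
```

```bash
python3 -m handwheel '[[[0,0,0.2],[0,0,0]],[[0,0,0.3],[0,0,0]],[[0,0,0.3],[0,0,0]]]'
python3 - <<'E'
from h import *
T=cv2.imread("pics/top2.png").astype(float)
def cen(x0,y0,r=2.3):
    for _ in range(10):
        ys,xs=np.mgrid[0:384,0:512];k=((xs-x0)**2+(ys-y0)**2<r*r)
        w=np.clip(205-T[...,2],0,None)*k
        x0,y0=(w*xs).sum()/w.sum(),(w*ys).sum()/w.sum()
    return x0,y0
print(T[216:225,250:262,2].astype(int))
d=[cen(253.2,221),cen(257.3,218.9)];d1,d2=[pix2z("top",p,.056) for p in d]
print(d,(d1+d2)/2,np.linalg.norm(d1-d2),np.degrees(np.arctan2(*(d1-d2)[1::-1])))
E
```

```text
t: 6.25
tool_pos: [0.4977, -0.2469, 0.0217]
tool_rot: [0.642, 3.075, -0.0]
contact_force: [-0.1, -0.9, -0.6]
opening: 0.0567
grip_force: 43.1
[[244 244 242 239 237 237 237 237 239 242 243 242]
 [244 243 240 236 234 234 230 223 227 237 242 243]
 [244 241 237 233 233 231 215 180 187 228 240 243]
 [244 239 232 227 229 227 197 150 161 215 236 242]
 [244 237 216 191 202 217 205 181 191 221 234 240]
 [244 236 198 155 172 214 226 224 228 232 236 240]
 [245 239 216 184 193 221 232 233 234 237 240 242]
 [245 243 237 230 229 232 234 234 237 240 242 243]
 [245 245 243 241 239 237 237 238 240 242 243 243]]
[(np.float64(253.29285714285714), np.float64(221.11428571428573)), (np.float64(257.36170212765956), np.float64(218.97340425531914))] [0.48602798 0.01414163 0.056     ] 0.01395978628793929 116.6076502097275
```

View pics/x.png

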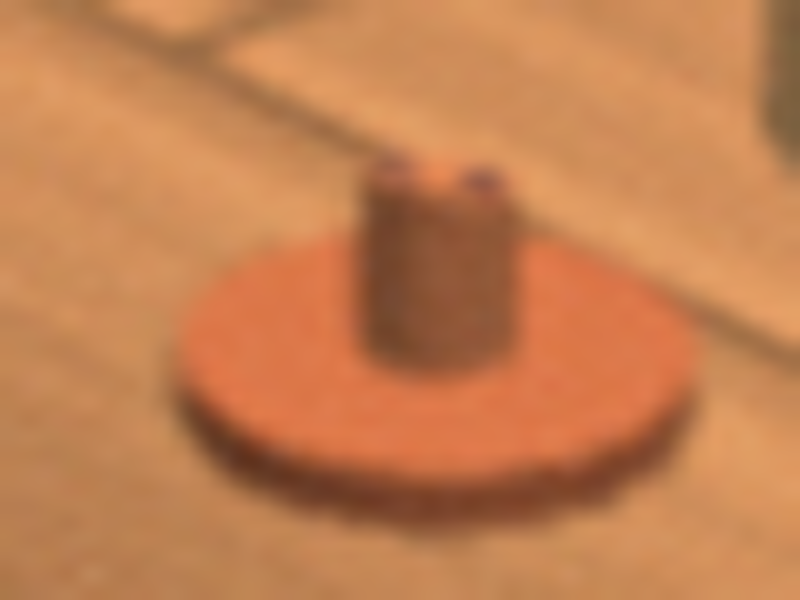

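The scene crop shows both dots on the peg end at about (390,165) and (483,180), lying along the line found from the top view. Now I'll release the roll, back off upward, and check it.

```bash
python3 -m handwheel '[[[0,0,0],[0,0,0]],[[0,0,0],[0,0,0]],[[0,0,0],[0,0,0]],[[0,0,0],[0,0,0]],[[0,0,-1],[0,0,0]]]' -1
python3 -m handwheel '[[[0,0,-4],[0,0,0]],[[0,0,-9],[0,0,0]],[[0,0,-15],[0,0,0]],[[0,0,-20],[0,0,0]],[[0,0,-23],[0,0,0]]]'
python3 -m handwheel '[[[2,4,0],[0,0,0]],[[5,10,0],[0,0,0]],[[7,15,0],[0,0,0]],[[9,20,0],[0,0,0]],[[11,24,0],[0,0,0]]]'
python3 - <<'E'
from h import *
S=ctrl.get_image("scene");T=ctrl.get_image("top")
cv2.imwrite("pics/scene3.png",S);cv2.imwrite("pics/top3.png",T)
c=pix2z("top",(251,197),0)
R=lambda a:Ro.from_matrix(np.array([[np.sin(a),np.cos(a),0],[-np.cos(a),np.sin(a),0],[0,0,-1]]).T.reshape(3,3).T)
r=lambda i,x,y,w,h,W:cv2.resize(i[y:y+h,x:x+w],(W,400),interpolation=cv2.INTER_CUBIC)
cv2.imwrite("pics/v3.png",np.hstack([r(S,180,140,80,80,400),r(T,300,175,80,80,400)]))
print(proj("scene",[.486,.0141,.056]))
y=np.array([np.cos(np.radians(81.5)),np.sin(np.radians(81.5)),0]);z=np.array([0,0,-1.]);x=np.cross(y,z)
print(to_tool([.4972,.263,.23],Ro.from_matrix(np.c_[x,y,z])))
# meter top check both cams
for n,I in(("top",cv2.imread("pics/top2.png")),("scene",S)):
    h=cv2.cvtColor(I,cv2.COLOR_BGR2HSV)
    if n=="top": m=(h[...,0]>=22)&(h[...,0]<34)&(h[...,1]>225)&(h[...,2]>200);m[:,:150]=0;m[:,195:]=0
    else: m=(h[...,0]>=19)&(h[...,0]<34)&(h[...,1]>170)&(h[...,2]>150);m[:,:305]=0;m[:,340:]=0
    m[:185]=0;m[240:]=0
    b=cv2.boundingRect(m.astype(np.uint8));M=cv2.moments(m.astype(np.uint8),True);print(n,b,M["m10"]/M["m00"],M["m01"]/M["m00"])
    for zt in (.004+.15,): print(proj(n,[.4972,.263,zt]),[proj(n,np.array([.4972,.263,zt])+sx*.011*np.array([.989,-.148,0])+sy*.015*np.array([.148,.989,0])).round(1).tolist() for sx in(1,-1) for sy in (1,-1)])
E
```

```text
t: 6.88
tool_pos: [0.4968, -0.2462, 0.0308]
tool_rot: [-0.642, -3.073, -0.001]
contact_force: [0.6, 0.4, 0.1]
opening: 0.0853
grip_force: 0.0
t: 7.5
tool_pos: [0.4983, -0.2473, 0.2662]
tool_rot: [0.641, 3.07, -0.003]
contact_force: [-0.2, 0.1, -0.7]
opening: 0.0854
grip_force: 0.0
t: 8.12
tool_pos: [0.4925, 0.0192, 0.2624]
tool_rot: [0.641, 3.074, 0.0]
contact_force: [0.4, -0.2, 0.4]
opening: 0.0855
grip_force: 0.0
[266.71703562 190.2247029 ]
(array([ 9.14, 22.45,  3.26]), array([ 0.001,  0.001, -0.258]))
top (160, 213, 11, 9) 164.64935064935065 216.71428571428572
[165.18193339 217.45986007] [[160.5, 212.8], [171.1, 214.2], [159.3, 220.7], [169.9, 222.1]]
scene (319, 195, 10, 8) 323.2307692307692 198.12820512820514
[323.23965459 197.548436  ] [[323.8, 201.1], [317.1, 196.4], [329.5, 198.7], [322.7, 194.1]]
```

View pics/v3.png

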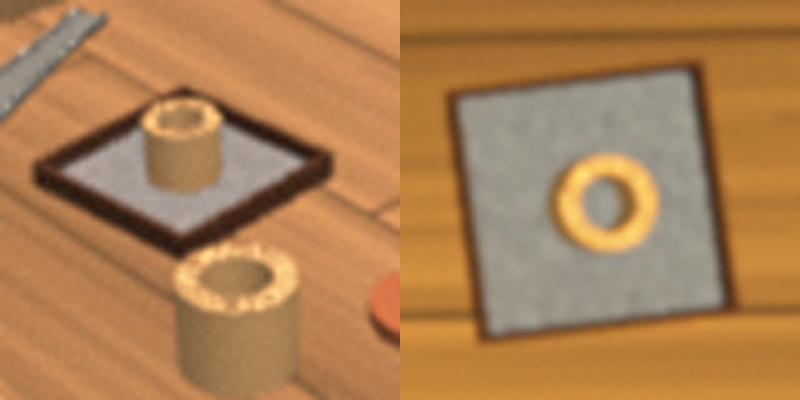

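The roll stands flat on the tray floor, well inside the walls. Next is the meter.

```bash
python3 -m handwheel '[[[2,5,0],[0,0,-0.06]],[[4,10,0],[0,0,-0.12]],[[6,15,0],[0,0,-0.18]],[[8,20,1],[0,0,-0.26]],[[9.1,22.5,3],[0,0,-0.26]]]'
python3 -m handwheel '[[[0,0,0],[0,0,0]]]'
python3 - <<'E'
from h import *
y=np.array([np.cos(np.radians(81.5)),np.sin(np.radians(81.5)),0]);z=np.array([0,0,-1.]);x=np.cross(y,z)
print(to_tool([.4978,.2635,.095],Ro.from_matrix(np.c_[x,y,z])))
E
```

```text
t: 8.85
tool_pos: [0.5003, 0.2616, 0.2329]
tool_rot: [0.235, 3.13, 0.002]
contact_force: [-0.0, -1.2, 0.3]
opening: 0.0854
grip_force: 0.0
t: 8.98
tool_pos: [0.4986, 0.2602, 0.2297]
tool_rot: [-0.235, -3.13, 0.003]
contact_force: [-0.7, -0.4, -0.6]
opening: 0.0856
grip_force: 0.0
(array([ 0.09,  0.34, 13.47]), array([-0.002, -0.003, -0.001]))
```

```bash
python3 -m handwheel '[[[0.1,0.3,3],[0,0,0]],[[0.1,0.3,6],[0,0,0]],[[0.1,0.3,9],[0,0,0]],[[0.1,0.3,12],[0,0,0]],[[0.1,0.3,13.5],[0,0,0]]]'
python3 -m handwheel '[[[0,0,0],[0,0,0]],[[0,0,0],[0,0,0]],[[0,0,0],[0,0,0]],[[0,0,0],[0,0,0]],[[0,0,0],[0,0,0]]]' 1 40
python3 -m handwheel '[[[0,0,0],[0,0,0]],[[0,0,0],[0,0,0]],[[0,0,0],[0,0,0]]]'
```

```text
t: 9.6
tool_pos: [0.499, 0.2613, 0.0956]
tool_rot: [-0.241, -3.131, 0.002]
contact_force: [0.3, 0.5, -0.3]
opening: 0.0852
grip_force: 0.0
t: 10.22
tool_pos: [0.4996, 0.2633, 0.0973]
tool_rot: [0.238, 3.131, 0.001]
contact_force: [0.8, -0.5, 1.4]
opening: 0.0294
grip_force: 42.0
t: 10.6
tool_pos: [0.4991, 0.2631, 0.0966]
tool_rot: [0.238, 3.132, 0.001]
contact_force: [1.6, 1.0, 0.5]
opening: 0.0296
grip_force: 42.0
```

```bash
python3 -m handwheel '[[[0,0,-2],[0,0,0]],[[0,0,-4],[0,0,0]],[[0,0,-6],[0,0,0]],[[0,0,-9],[0,0,0]],[[0,0,-13],[0,0,0]]]' 1 60
python3 -m handwheel '[[[0,0,0],[0,0,0]],[[0,0,0],[0,0,0]]]'
python3 - <<'E'
from h import *
S=ctrl.get_image("scene");T=ctrl.get_image("top");o=ctrl.get_obs()
cv2.imwrite("pics/scene4.png",S);cv2.imwrite("pics/top4.png",T)
R=Ro.from_rotvec(o["tool_rot"]);t=o["tool_pos"]+R.apply([0,0,.0925]);p=proj("scene",t);print("tips pred",p,t)
for n in("scene","top"):print([(np.round(q["position"],1).tolist(),round(q["score"],2)) for q in ctrl.landmark_of(n,"tips")][:3])
x,y=int(p[0])-40,int(p[1])-60
V=cv2.resize(S[y:y+80,x:x+80],(600,600),interpolation=cv2.INTER_CUBIC);print(x,y)
for zz in(.0925,.0725,-.02): 
    for dy in(-.015,.015):
        q=proj("scene",o["tool_pos"]+R.apply([0,dy,zz]));cv2.circle(V,tuple(int(v) for v in (q-[x,y]+.5)*7.5),2,(255,0,255),-1)
cv2.imwrite("pics/v4.png",V)
E
```

```text
t: 11.22
tool_pos: [0.4978, 0.2627, 0.2275]
tool_rot: [-0.238, -3.13, 0.002]
contact_force: [0.5, -0.5, -0.1]
opening: 0.0296
grip_force: 58.5
t: 11.48
tool_pos: [0.4984, 0.2628, 0.2263]
tool_rot: [-0.238, -3.132, 0.0]
contact_force: [-0.3, 0.3, -2.3]
opening: 0.0294
grip_force: 58.7
tips pred [322.42278536 203.63704087] [0.49754905 0.26249123 0.1321232 ]
[([323.5, 204.3], 0.54)]
[([334.1, 136.1], 0.3)]
282 143
```

View pics/v4.png

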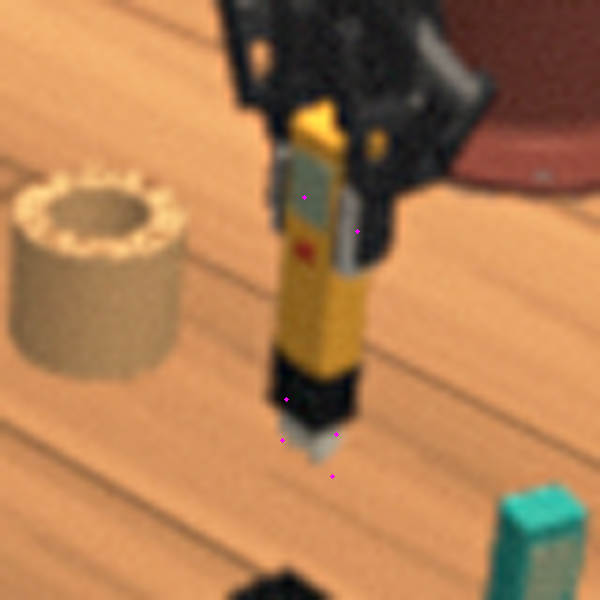

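The meter is held square in the pads, with its tips near scene pixel (323,204), within about 1 px of the prediction. I'll compute the standoff pose on the slope normal.

```bash
cat >> h.py <<'E'
def target(gap,spot=(.486,.0141,.056),psi=26.6,L=.0925):
    p=np.radians(psi);s=np.sin(np.radians(20));n=np.array([-s*np.cos(p),-s*np.sin(p),np.cos(np.radians(20))])
    y=np.array([-np.sin(p),np.cos(p),0]);z=-n
    return np.array(spot)+n*(L+gap),Ro.from_matrix(np.c_[np.cross(y,z),y,z])
E
python3 - <<'E'
from h import *
p,r=target(.05);print(p,r.as_rotvec(),*to_tool(p,r))
E
```

```text
[ 0.44242083 -0.00772282  0.1899062 ] [-0.64406544  2.72458853  0.11356611] [  1.39 -27.56   3.51] [-0.108 -0.341 -0.61 ]
```

```bash
python3 -m handwheel '[[[0.3,-3,0],[0,0,-0.1]],[[0.5,-8,0],[-0.03,-0.1,-0.2]],[[0.8,-13,1],[-0.05,-0.17,-0.3]],[[1,-18,2],[-0.07,-0.24,-0.42]],[[1.2,-23,3],[-0.09,-0.3,-0.53]]]'
python3 - <<'E'
from h import *
p,r=target(.05);print(*to_tool(p,r))
E
```

```text
t: 12.3
tool_pos: [0.4516, 0.0392, 0.1956]
tool_rot: [-0.538, 2.79, 0.095]
contact_force: [0.9, -0.3, -1.9]
opening: 0.0294
grip_force: 58.6
[ 2.64 -4.01 -0.27] [-0.019 -0.042 -0.08 ]
```

```bash
python3 -m handwheel '[[[1.3,-2,-0.1],[-0.01,-0.02,-0.04]],[[2.6,-4,-0.3],[-0.02,-0.04,-0.08]],[[2.6,-4,-0.3],[-0.02,-0.04,-0.08]],[[2.6,-4,-0.3],[-0.02,-0.04,-0.08]]]'
python3 - <<'E'
from h import *
p,r=target(.05);print(*to_tool(p,r))
p,r=target(.015);print(*to_tool(p,r))
E
```

```text
t: 12.8
tool_pos: [0.4435, -0.0061, 0.1913]
tool_rot: [-0.638, 2.73, 0.116]
contact_force: [-0.7, -0.6, -1.8]
opening: 0.0293
grip_force: 58.6
[ 0.21 -0.1   0.07] [ 0.001 -0.004 -0.006]
[ 0.2  -0.1   3.57] [ 0.001 -0.004 -0.006]
```

```bash
python3 -m handwheel '[[[0.2,-0.1,1.2],[0,0,-0.006]],[[0.2,-0.1,2.4],[0,-0.004,-0.006]],[[0.2,-0.1,3.5],[0,-0.004,-0.006]],[[0.2,-0.1,3.5],[0,-0.004,-0.006]],[[0.2,-0.1,3.5],[0,-0.004,-0.006]]]'
python3 - <<'E'
from h import *
I={}
for n in("scene","top"): I[n]=ctrl.get_image(n);cv2.imwrite(f"pics/{n}5.png",I[n])
p,r=target(.01);print(*to_tool(p,r));o=ctrl.get_obs();print(o["tool_pos"],o["contact_force"])
R=Ro.from_rotvec(o["tool_rot"])
S=I["scene"];x,y=235,130
V=cv2.resize(S[y:y+70,x:x+70],(700,600*7//7),interpolation=cv2.INTER_CUBIC)
for dy in(-.007,.007):
    for zz in(.0925,.1075):
        q=proj("scene",o["tool_pos"]+R.apply([0,dy,zz]));cv2.circle(V,tuple(int(v) for v in (q-[x,y]+.5)*[10,600/70]),2,(255,0,255) if zz<.1 else (0,255,0),-1)
cv2.imwrite("pics/v5.png",V)
print([(np.round(q["position"],1).tolist(),round(q["score"],2)) for q in ctrl.landmark_of("scene","tips")][:3],proj("scene",o["tool_pos"]+R.apply([0,0,.0925])))
E
```

```text
t: 13.42
tool_pos: [0.4532, -0.0028, 0.1581]
tool_rot: [-0.646, 2.723, 0.115]
contact_force: [-0.5, 0.6, -2.1]
opening: 0.0293
grip_force: 58.6
[0.05 0.07 0.66] [-0.     0.002  0.001]
[ 0.4533946  -0.00301684  0.15868273] [ 0.17551831 -0.35339254 -0.98808057]
[] [267.09127653 185.50489103]
```

View pics/v5.png

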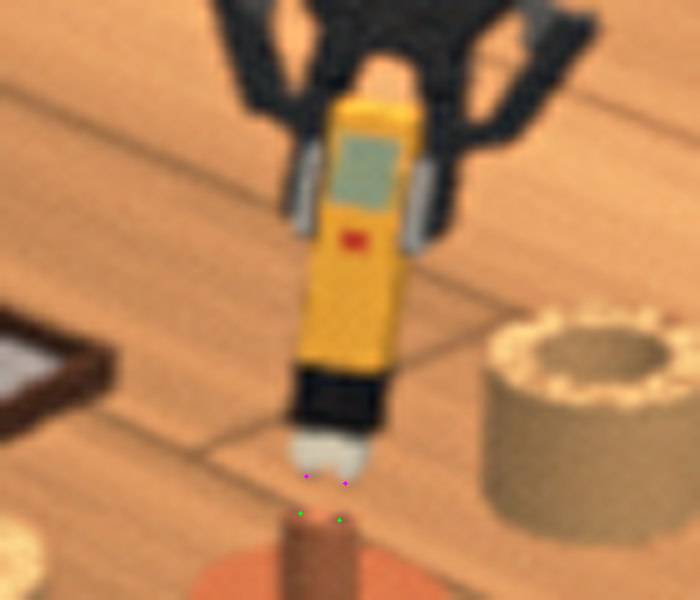

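The pins sit at about (303,475) and (345,482) in the crop, within 0.3 px of prediction. The peg's dots lie just below them on the meter's axis at about (295,511) and (341,518). I'll approach, zero the force reading, and feel for contact.

```bash
cat > f.py <<'E'
from h import *
F=[];P=[]
for _ in range(8):
    ctrl.get_image("scene");o=ctrl.get_obs();R=Ro.from_rotvec(o["tool_rot"]);F.append(R.inv().apply(o["contact_force"]));P.append(o["tool_pos"])
p,r=target(0);n=-r.as_matrix()[:,2]
d=r.inv().apply(np.mean(P,0)-p)*1000
print("F tool",np.mean(F,0).round(2),np.std(F,0).round(2),"err tool mm",d.round(2),(r.inv()*R).as_rotvec().round(4),o["t"],o["grip_force"])
E
python3 -m handwheel '[[[0.05,0.05,0.6],[0,0,0]],[[0.05,0.05,1.1],[0,0,0]],[[0.05,0.05,1.3],[0,0,0]],[[0.05,0.05,1.3],[0,0,0]]]' | head -1; python3 f.py
```

```text
t: 14.08
F tool [0.72 0.14 1.33] [0.27 0.33 0.6 ] err tool mm [ 0.32  0.01 -3.18] [-0.0004 -0.0012 -0.001 ] 14.475 58.64199936389923
```

```bash
python3 -m handwheel '[[[-0.03,0,0.1],[0,0,0]],[[-0.03,0,0.2],[0,0,0]],[[-0.03,0,0.2],[0,0,0]]]' | head -1; python3 f.py
python3 -m handwheel '[[[0,0,0.1],[0,0,0]],[[0,0,0.2],[0,0,0]],[[0,0,0.2],[0,0,0]]]' | head -1; python3 f.py
```

```text
t: 14.85
F tool [ 0.61  0.5  -0.97] [0.39 0.44 0.54] err tool mm [-0.04 -0.01 -1.26] [-0.0004 -0.0012 -0.001 ] 15.25 58.84354770183563
t: 15.62
F tool [ 0.54  0.   -1.59] [0.55 0.54 0.52] err tool mm [0.01 0.01 0.84] [-0.0004 -0.0012 -0.001 ] 16.025 58.87585759162903
```

Contact began at about −2.2 mm; the force is now about 2.9 N, or roughly 3 mm of foot travel. I'll advance about 2 mm more.

```bash
python3 -m handwheel '[[[0,0,0.1],[0,0,0]],[[0,0,0.18],[0,0,0]],[[0,0,0.18],[0,0,0]]]' | head -1; python3 f.py; python3 f.py
python3 - <<'E'
from h import *
S=ctrl.get_image("scene");cv2.imwrite("pics/scene6.png",S);x,y=235,130
V=cv2.resize(S[y:y+80,x:x+80],(600,600),interpolation=cv2.INTER_CUBIC);cv2.imwrite("pics/v6.png",V)
E
```

```text
t: 16.4
F tool [ 0.39 -0.11 -1.81] [0.39 0.37 0.49] err tool mm [0.02 0.02 2.65] [-0.0004 -0.0011 -0.001 ] 16.8 58.880361914634705
F tool [-0.15 -0.03 -1.95] [0.56 0.52 0.47] err tool mm [0.05 0.02 2.67] [-0.0005 -0.0011 -0.001 ] 17.2 58.87672483921051
```

View pics/v6.png

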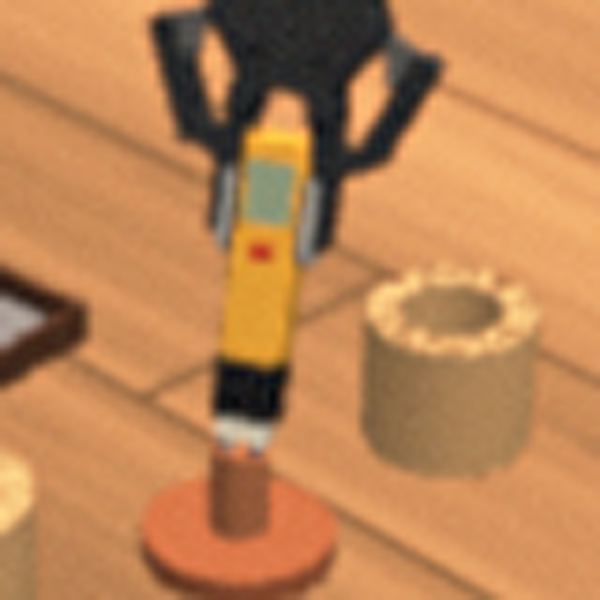

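The pins sit on the peg end with the meter square, the white foot is partly in, and the roll remains in the tray. The force and travel put the foot at about 4.5 mm, so I'll add a small trim and hand in.

```bash
python3 -m handwheel '[[[0,0,0.04],[0,0,0]],[[0,0,0.04],[0,0,0]],[[0,0,0.04],[0,0,0]]]' | head -1; python3 f.py
python3 -c "
from station import ctrl
print(ctrl.finish_job())"
```

```text
t: 17.62
F tool [ 0.01 -0.19 -2.17] [0.39 0.37 0.45] err tool mm [0.06 0.05 3.09] [-0.0005 -0.0011 -0.001 ] 18.025 58.90438199043274
the job is handed in; nothing more can be done
None
```

I handed the job in at about 18 s: the roll is flat in the tray, and the yellow meter is held square on the peg's two dots at about 3.5 N, its foot about half-way in by force and travel. The hand-in returned no verdict, and I didn't take a last look at the other things on the shelf.

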